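# Spread a snap ring over a pump's axle stub

## Task

Squeeze the snap ring pliers by their handles, lift them off their rest, and bring the fully spread ring straight down over the axle stub of the pump head that has no ring yet, until it lies level in line with the groove at the foot of the stub. Finish holding it there: the handles still fully squeezed in the gripper, the ring still spread around the stub, nothing let go. Do not ram the pump, and leave the finished pump head and the glassware and syringe alone.

Things in the scene. Friction and masses are not known exactly. Their poses are not given: they have to be found in the camera images.
- pliers: snap ring pliers, about 0.2 kg, upright, tips down, in their rest. Origin on the pivot, 80 mm above the bench in the rest; z up, y = line along which the two black handles are squeezed together (they move mirrored), x from the tips towards the ring's centre. Steel cross-bar 14 x 100 x 8 mm along y, centred on the origin, lies in the rest with 1.5 mm play and lifts straight out
- handle_grip (a point): where to grip: midway between the handles, 70 mm above the pliers' origin, fingers down, closing along the pliers' y. Handles: upright black bars 16 mm wide (x), 28 to 90 mm above the origin; over their outer faces at this height 58 mm relaxed, 34 mm fully squeezed
- ring_center (a point): centre, at mid-thickness, of the dark steel snap ring, a split ring 4 mm thick fixed level on the pliers' tips; 27 mm along +x and 60 mm below the pliers' origin (130 mm below handle_grip). Fully spread its inside is 45 mm across, outside 55 mm; relaxed, the inside is about 36 mm and does not pass over the stub
- handle_left (a joint): squeeze of both handles: 0 = relaxed, 0.17 rad = at the stop, ring fully spread. A spring opens them: each handle needs about 4 N to start and 11 N at the stop, at handle_grip; 20 to 30 N of grip holds the stop firmly
- rest: fixed pliers rest: white base 70 x 120 x 8 mm and two aluminium posts, 46 mm either side of the middle (its y), up to 81 mm high, that carry the cross-bar; origin under the middle, on the bench; same axes as the pliers when they stand in it
- bare_pump: the fixed pump head WITHOUT a ring: black foot 110 mm across and 18 mm high, white hub 72 mm across up to 50 mm high, and on it an upright steel axle stub 40 mm across whose chamfered end is 84 mm above the bench. Origin under the middle, on the bench; z up
- bare_pump_groove (a point): centre of the bare pump's ring groove on the stub's axis, 53.5 mm above the bench; the groove (35 mm across) runs from the hub's face at 50 mm to 57 mm height
- finished_pump: the fixed pump head that already has its dark ring in the groove, otherwise the same; leave alone. The two pump heads may be in either place
- bottle: closed glass bottle with a blue cap, 86 mm across, 170 mm high; leave alone
- beaker: glass beaker, 70 mm across, 75 mm high; leave alone
- syringe: white plastic syringe lying on the bench, about 170 mm long, 38 mm across its flange; origin under its middle; leave alone
Things that resemble listed ones, but are neither listed nor needed, are in the scene too. Leave any purple look-alike of the bare_pump alone.

How it is judged:
By the outcome, as a careful person would: the job done as asked, in the order asked, and still so for the second after the job is handed in, while the arm keeps its last pose, push and grip.
It also fails if it takes over 46 s, if anything falls off the work surface, if the arm or the gripper's body presses on something with over 40 N, if the wrist force passes 120 N, or if a joint passes its speed limit or range.

## Robot

A 6-joint arm with a two-finger parallel gripper is mounted at the origin on the work surface. World frame = base frame: x ahead of the robot, y to its left, z up, the work surface at z = 0. Lengths are in mm, angles in rad, forces in N, time in s.
With the tool pointing down it reaches from about 400 to 925 mm from the base axis. Payload 12.5 kg.
Tool frame: the origin (TCP) lies on the centre line of the jaws, within the pads' length; the fingertips stand 8 mm ahead of it and the grasp point (between the pads) lies 11 mm behind it; z points along the fingers, x is the direction in which the jaws open and shut, and the axes are right-handed (so a half turn about z gives the same grasp; the last joint's range is limited). The gripper opens to 95 mm and grips with 3 to 60 N. Pads are 20 mm wide; open, the fingers measure 119 mm over their backs; the gripper's body (75 mm by 180 mm) begins 59 mm behind the grasp point.
Start: joints at [-1.337, 0.491, 1.559, -0, 1.092, -0.106], TCP at [208.336, -589.276, 183.561] pointing down, gripper open.
Joint ranges: [-3.1, 3.1], [-0.84, 2.19], [0.05, 2.79], [-1.13, 4.28], [0.06, 2.93], [-2.69, 2.69]. Speed limits (rad/s): [2.22, 2.22, 2.79, 3.14, 3.14, 3.14].

## Interface

Orientations are given as [roll, pitch, yaw] about the fixed x, y, z axes, in that order (R = Rz(yaw) Ry(pitch) Rx(roll)).
In Python, from cell import env gives the robot as it stands. The module is installed in compiled form; this text tells all that it offers.
- The arm moves only by the tool send_rows, never from a script. Its argument "moves" is a list that holds one entry, the list of rows, each a list of 6 numbers: the shift along the tool's x, y, z as a fraction of full scale, then the turn, a rotation vector about the tool's x, y, z as a fraction of full scale. A call has 1 to 12 rows; each row is the pose to reach, as a shift and turn from the pose commanded when the call began, along the tool's axes at that moment; what a row does not reach only later rows make up. Full scale, the value 1, is 0.3 m for a shift and 90 degrees for a turn. A row lasts 1/12 s, in which the tool goes at most 41.7 mm and 7.16 degrees, less where a joint would pass 70% of its speed; a pose out of reach is approached as far as the arm can. A call with a number of a shift or a turn outside -1 to 1 is refused whole. A call with a gripper value outside its range is refused whole. "grip" is the gripper's target within -1 to 1 (shut at 1, half-way at 0, fully open at -1), set as the call begins (left out, the last holds). The fingers move at their own pace and stop on an object; the grip force is fixed at half the most. Time passes only in rows, so rows that repeat a pose let the fingers close. It gives the time, the measured TCP pose, the force and the opening at its end, in the units of the state.
- env.state(): the state, without advancing time (a new reading comes with each control period).
- env.read_camera(name): name is "scene" or "top"; returns a dict with "image" (480x640x3 uint8, red, green, blue), "mtx" (3x3 intrinsics, pixels), "T" (4x4, takes a point from camera to world coordinates). Camera axes: x right, y up, looking along -z (the intrinsics and any distortion apply to the point x, -y, -z); pixel columns grow to the right and rows downward; lengths in mm; the calibration is good to about 2 mm. A picture is of the moment at which its call begins. There is no depth.
- env.job_done(): hands the job in, once; it reports no verdict.
Trained networks look in the newest picture that a camera, given by its name, has taken for a name from the list of things; names that differ only in an ending like _2 or _b are one class to them, and where a whole thing is asked for, a point or a joint stands for the part that bears it (a point fixed in the world has none). Each returns a list of dicts, best first, with "confidence" (0 to 1); they miss things now and then, are a little off and sometimes report something else, mostly with a low value. They report only what shows in the picture. A call takes as long as a camera call. They do not tell look-alikes from the thing itself.
- env.look_for(camera, thing): "xy" ([column, row] in pixels, amid what is visible of it).
- env.outline_of(camera, thing): "region" (480x640 bool, what is visible of it) and "xy" ([column, row] in pixels, amid what is visible of it).
The state is a dict: "t": time; "joints": joint angles; "qvel": joint speeds; "tau": joint torques, N m; "eef_pos": TCP position; "tcp_rot": TCP orientation; "ft_force": force on the tool from outside, world axes, zero at the start; "moment": the same for the moment, N m; "opening": opening from 0.0 (shut) to 1.0 (fully open).
Only numpy, scipy, OpenCV 4.12 (cv2) and the standard library are available. Lean on these libraries where they do the work, as an engineer would, in place of code of your own. Each camera call takes 0.05 s, during which the arm holds its last target. There are 200 camera calls.

## Working session

There is one attempt and no reset: what is moved stays moved. The work goes in short steps, Python scripts to look and compute and a tool call to move; the robot and the scene stay as the last step left them, time stands still between calls to the robot, and variables do not carry over. Pictures are saved under pics/ and viewed, about 8 in all and at most 12, crops included, and the job is handed in when it is done.

Besides the shell and the picture viewer there is one more tool, called after "Request:" by a JSON object that holds its "api" and its "payload", one argument or row to a line. send_rows: Moves the arm, as the interface text tells. Its arguments: {"type":"object","properties":{"moves":{"type":"array","items":{"type":"array","items":{"type":"array","items":{"type":"number"}}}},"grip":{"type":"number"}},"required":["moves"]}

```bash
mkdir -p pics; cat > h.py <<'E'
import numpy as np, cv2
from cell import env
def ray(c,px):
    K=c["mtx"];T=c["T"];d=np.linalg.inv(K)@[px[0],px[1],1];d=np.array([d[0],-d[1],-d[2]])
    return T[:3,3],T[:3,:3]@d
def at_z(c,px,z):
    o,d=ray(c,px);return o+d*(z-o[2])/d[2]
def proj(c,P):
    P=np.atleast_2d(P);T=c["T"];q=(P-T[:3,3])@T[:3,:3];u=np.c_[q[:,0],-q[:,1],-q[:,2]]@c["mtx"].T
    return u[:,:2]/u[:,2:]
E
python3 - <<'E'
from h import *
print(env.state())
for n in("scene","top"):
    c=env.read_camera(n);print([k for k in c],c["T"].round(3).tolist(),c["mtx"].round(1).tolist())
    cv2.imwrite(f"pics/{n}0.png",c["image"][:,:,::-1])
    for t in("pliers","handle_grip","ring_center","rest","bare_pump","finished_pump","bottle","beaker","syringe"):
        try:
            print(n,t,[(np.round(r["xy"]).tolist(),round(r["confidence"],2)) for r in env.look_for(n,t)[:4]])
        except Exception as e: print(t,e)
E
```

```text
{'t': 0.0, 'joints': array([-1.33659684e+00,  4.91556757e-01,  1.55947353e+00,  2.11951386e-05,
        1.09168165e+00, -1.05604708e-01]), 'qvel': array([ 0.00098875,  0.00055032, -0.00107465,  0.00075619,  0.00137748,
       -0.00064853]), 'tau': array([-1.96710812e-04, -6.12643790e+01, -2.58175117e+01,  6.92507531e-02,
        4.82877425e-02, -8.75399064e-05]), 'eef_pos': array([ 208.27157275, -588.97507319,  182.9552143 ]), 'tcp_rot': array([-3.14145598e+00,  1.11106592e-03, -1.23100184e+00]), 'ft_force': array([-0.7433207 , -0.99074491, -0.35164847]), 'moment': array([ 0.00081428, -0.02829492, -0.0316506 ]), 'opening': 1.0018940395340616}
['image', 'mtx', 'T'] [[0.753, -0.362, 0.55, 1214.618], [0.658, 0.439, -0.612, -652.427], [-0.02, 0.822, 0.569, 793.828], [0.0, 0.0, 0.0, 1.0]] [[556.0, 0.0, 309.7], [0.0, 556.0, 240.2], [0.0, 0.0, 1.0]]
scene pliers [([196.0, 307.0], 0.79)]
scene handle_grip [([198.0, 310.0], 0.57)]
scene ring_center [([197.0, 310.0], 0.82)]
scene rest [([204.0, 345.0], 0.96), ([359.0, 238.0], 0.18)]
scene bare_pump [([431.0, 236.0], 0.74), ([359.0, 238.0], 0.6
[... 219 characters left out ...]
, 315.0], 0.83)]
['image', 'mtx', 'T'] [[0.007, 0.992, -0.124, 453.139], [-1.0, 0.008, 0.003, 87.565], [0.004, 0.124, 0.992, 993.58], [0.0, 0.0, 0.0, 1.0]] [[469.5, 0.0, 313.3], [0.0, 469.5, 237.2], [0.0, 0.0, 1.0]]
top pliers [([320.0, 168.0], 0.75), ([464.0, 258.0], 0.63), ([446.0, 259.0], 0.26)]
top handle_grip [([467.0, 259.0], 0.57)]
top ring_center [([462.0, 257.0], 0.61)]
top rest [([450.0, 257.0], 0.57)]
top bare_pump [([172.0, 186.0], 0.81), ([216.0, 322.0], 0.74), ([228.0, 248.0], 0.7)]
top finished_pump [([318.0, 269.0], 0.64), ([320.0, 168.0], 0.45)]
top bottle [([134.0, 263.0], 0.62)]
top beaker [([488.0, 178.0], 0.8)]
top syringe [([322.0, 170.0], 0.77), ([228.0, 252.0], 0.39)]
```

```bash
python3 - <<'E'
import cv2,numpy as np
a=cv2.imread("pics/scene0.png");b=cv2.imread("pics/top0.png")
cv2.imwrite("pics/s_a.png",cv2.resize(a[140:440,140:500],None,fx=2,fy=2,interpolation=2))
cv2.imwrite("pics/t_a.png",cv2.resize(b[110:390,100:540],None,fx=1.8,fy=1.8,interpolation=2))
E
```

```text
(no output)
```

View pics/s_a.png

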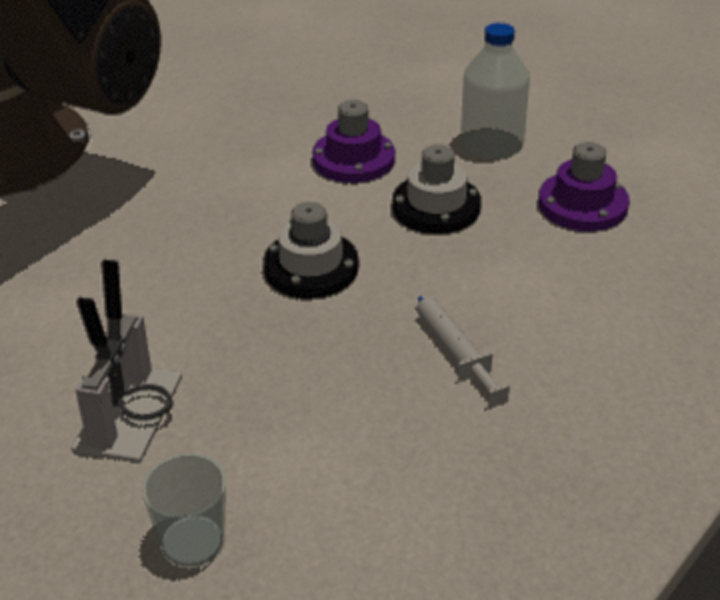

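View pics/t_a.png

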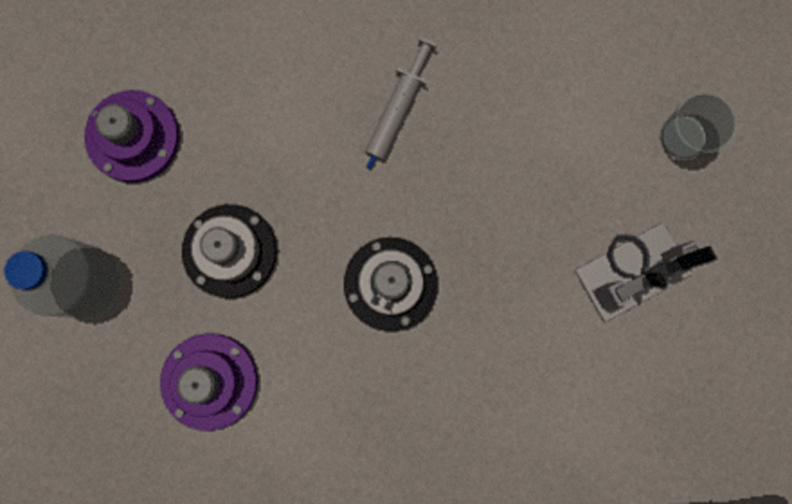

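Three candidates for the bare pump have a white hub or the same shape. The two purple ones at top px (172,186) and (216,322) are look-alikes. The black/white one at (318,269) shows dark lugs by the stub, so it is the finished one. The black/white one at (228,248), scene px (359,238), looks bare. I'll confirm this in a crop.

```bash
python3 - <<'E'
from h import *
ims=[]
a=cv2.imread("pics/scene0.png");b=cv2.imread("pics/top0.png")
def crop(i,x,y,w,s): return cv2.resize(i[y-w//2:y+w//2,x-w//2:x+w//2],(s,s),interpolation=cv2.INTER_CUBIC)
t=np.hstack([crop(a,294,268,64,266),crop(a,359,238,64,266),crop(b,228,249,64,266)])
u=np.hstack([crop(a,200,320,120,399),crop(b,455,258,90,399)])[:300+33]
u=np.hstack([crop(a,200,320,110,330),crop(b,460,258,90,330)])
u=np.hstack([u,np.zeros((330,798-660,3),np.uint8)])
cv2.imwrite("pics/conf.png",np.vstack([t,u]))
E
```

```text
(no output)
```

View pics/conf.png

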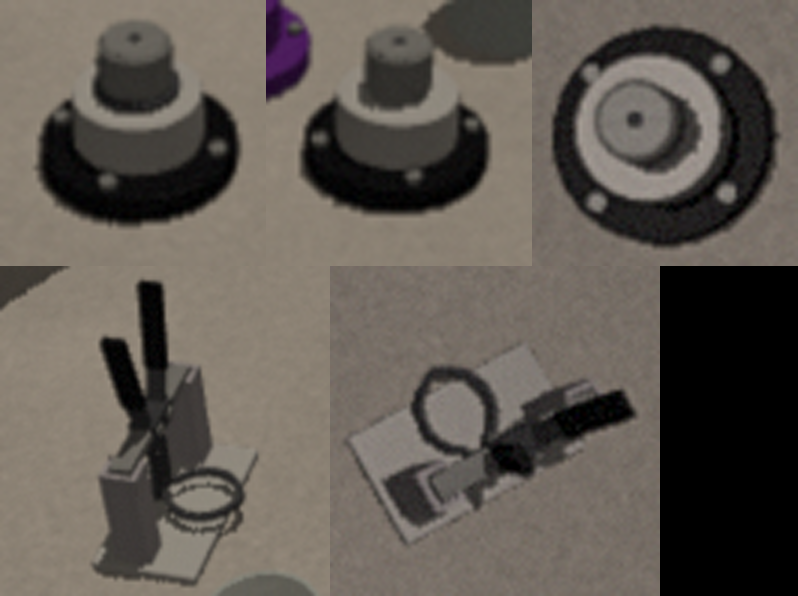

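The crop confirms it. The near pump, scene (294,268), has a dark ring at the stub's foot. The pump at scene (359,238) / top (228,249) has none, so it is the bare one. The plate corners, ring and stub holes are readable, so I'll compute positions from them.

```bash
python3 - <<'E'
from h import *
S=env.read_camera("scene");T=env.read_camera("top")
f=lambda c,p,z:at_z(c,p,z)[:2].round(1)
print("stub",f(S,(359.2,215.9),84),f(T,(221.0,245.6),84))
print("finished stub",f(T,(318,265),84))
for c,n,P in((T,"top",[(420.5,260.5),(436.8,288.5),(468.7,234.5)]),(S,"scene",[(176.7,366.3),(210,369.7),(230.7,327)])):
    q=[f(c,p,8) for p in P];print(n,q,[np.linalg.norm(q[i]-q[j]).round(1) for i,j in((0,1),(1,2),(0,2))])
    m=(q[1]+q[2])/2 if n=="top" else (q[0]+q[2])/2
    d=q[0]-q[2] if n=="top" else q[1]-q[2]
    print("centre",m,"yaw of y axis",np.degrees(np.arctan2(d[1],d[0])))
print("ring",f(T,(449.1,252.3),20),f(S,(213.3,342),20))
# subpixel fits: ellipses
for c,n in((T,"top"),(S,"scene")):
    for t in("rest","pliers"):
        r=env.outline_of(n,t)
        for k in r[:2]: print(n,t,k["confidence"],k["region"].sum(),k["xy"])
E
```

```text
stub [552.4 263.6] [548.6 264.2]
finished stub [512.3  75.1]
top [array([ 528.4, -141.6]), array([ 470. , -174.5]), array([ 584.4, -245. ])] [np.float64(67.0), np.float64(134.4), np.float64(117.6)]
centre [ 527.2  -209.75] yaw of y axis 118.43935834897458
scene [array([ 536. , -280.7]), array([ 590.8, -245.6]), array([ 534.9, -143.1])] [np.float64(65.1), np.float64(116.8), np.float64(137.6)]
centre [ 535.45 -211.9 ] yaw of y axis -61.39345692296253
ring [ 545.1 -198.8] [ 550.6 -201.1]
top rest 0.62 1220 [447.2, 257.6]
top pliers 0.77 666 [465.3, 258.9]
scene rest 0.59 1239 [196.0, 309.4]
scene rest 0.56 1803 [203.5, 343.8]
scene pliers 0.63 1221 [197.6, 309.0]
```

Request:
{"api": "send_rows", "payload": {
  "moves": [
    [[-0.03,-0.05,-0.03,0,0,0],[-0.09,-0.15,-0.08,0,0,0],[-0.16,-0.27,-0.14,0,0,0],[-0.23,-0.39,-0.155,0,0,0],[-0.3,-0.51,-0.155,0,0,0],[-0.37,-0.63,-0.155,0,0,0],[-0.44,-0.75,-0.155,0,0,0],[-0.51,-0.87,-0.155,0,0,0],[-0.55,-0.94,-0.155,0,0,0],[-0.575,-0.98,-0.155,0,0,0],[-0.575,-0.98,-0.155,0,0,0]]
  ],
  "grip": -1
}}

```text
t: 2.22
eef_pos: [429.7, -325.7, 230.7]
tcp_rot: [-3.141, -0.0, -1.227]
ft_force: [0.1, -0.5, -0.0]
opening: 0.998
```

```bash
cat >> h.py <<'E'
from scipy.spatial.transform import Rotation as Ro
def plan(goal,yaw,s=None):
    s=s or env.state();R=Ro.from_euler("xyz",s["tcp_rot"]);G=Ro.from_euler("xyz",[np.pi,0,yaw])
    sh=R.inv().apply(np.array(goal)-s["eef_pos"])/300;tu=(R.inv()*G).as_rotvec()/(np.pi/2)
    print("t",round(s["t"],2),"pos",s["eef_pos"].round(1),"rot",s["tcp_rot"].round(4),"F",s["ft_force"].round(1),"open",round(s["opening"],3),"j6",s["joints"].round(2)[5])
    print("shift",sh.round(4),"turn",tu.round(4))
E
python3 -c "
from h import *
plan([526.5,-211.7,225],np.radians(-61.5))"
```

```text
t 2.22 pos [ 429.7 -325.7  230.7] rot [-3.1409e+00 -4.0000e-04 -1.2275e+00] F [ 0.1 -0.5 -0. ] open 0.998 j6 0.46
shift [-0.2492 -0.4317  0.0191] turn [-0.0004 -0.0003 -0.0981]
```

Request:
{"api": "send_rows", "payload": {
  "moves": [
    [[-0.02,-0.03,0,0,0,0],[-0.07,-0.12,0,0,0,-0.03],[-0.13,-0.23,0,0,0,-0.06],[-0.19,-0.34,0,0,0,-0.098],[-0.235,-0.41,0.01,0,0,-0.098],[-0.249,-0.432,0.019,0,0,-0.098],[-0.249,-0.432,0.019,0,0,-0.098],[-0.249,-0.432,0.019,0,0,-0.098]]
  ]
}}

```text
t: 2.88
eef_pos: [524.8, -215.5, 224.2]
tcp_rot: [3.141, 0.0, -1.077]
ft_force: [-0.2, 0.4, -0.1]
opening: 1.002
```

```bash
python3 - <<'E'
from h import *
plan([526.5,-211.7,139],np.radians(-61.5))
S=env.read_camera("scene");T=env.read_camera("top")
def crop(c,x,y,w,s): return cv2.resize(c["image"][y-w//2:y+w//2,x-w//2:x+w//2,::-1].copy(),(s,s),interpolation=cv2.INTER_CUBIC)
# expected handle tops overlay (pliers at assumed origin)
o=np.array([526.5,-211.7,80]);X=np.array([.879,.477,0]);Y=np.array([-.477,.879,0]);Z=np.array([0,0,1])
for c in(S,T):
    P=[o+50*Y+4*Z,o-50*Y+4*Z,o+27*X-60*Z,o+70*Z+29*Y,o+70*Z-29*Y,o-80*Z+35*X+60*Y+8*Z,o-72*Z-35*X+60*Y,o-72*Z-35*X-60*Y,o-72*Z+35*X-60*Y]
    im=c["image"]
    for p in proj(c,P): cv2.circle(im,tuple(int(round(v*8)) for v in p),8,(255,0,0),-1,cv2.LINE_AA,3)
cv2.imwrite("pics/hover.png",np.hstack([crop(S,200,290,130,400),crop(T,455,258,110,400)]))
E
```

```text
t 2.88 pos [ 524.8 -215.5  224.2] rot [ 3.1410e+00  2.0000e-04 -1.0773e+00] F [-0.2  0.4 -0.1] open 1.002 j6 0.57
shift [-0.0084 -0.0112  0.284 ] turn [ 0.0004  0.0001 -0.0025]
```

View pics/hover.png

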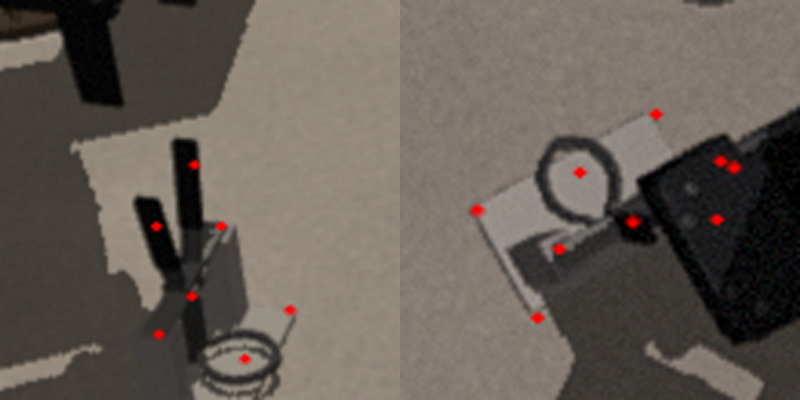

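```bash
python3 -c "
from h import *
plan([525,-212.5,139],np.radians(-61.5))"
```

```text
t 2.98 pos [ 524.6 -216.2  224.5] rot [ 3.1414e+00 -3.0000e-04 -1.0786e+00] F [-0.2 -0.  -0. ] open 1.0 j6 0.57
shift [-0.0103 -0.0071  0.2851] turn [ 0.0001 -0.0002 -0.0033]
```

Request:
{"api": "send_rows", "payload": {
  "moves": [
    [[-0.005,-0.003,0.03,0,0,0],[-0.01,-0.007,0.08,0,0,-0.003],[-0.01,-0.007,0.13,0,0,-0.003],[-0.01,-0.007,0.16,0,0,-0.003],[-0.01,-0.007,0.19,0,0,-0.003],[-0.01,-0.007,0.22,0,0,-0.003],[-0.01,-0.007,0.25,0,0,-0.003],[-0.01,-0.007,0.275,0,0,-0.003],[-0.01,-0.007,0.285,0,0,-0.003],[-0.01,-0.007,0.285,0,0,-0.003],[-0.01,-0.007,0.285,0,0,-0.003]]
  ]
}}

```text
t: 3.9
eef_pos: [525.9, -211.4, 139.0]
tcp_rot: [-3.141, -0.0, -1.072]
ft_force: [-0.8, -0.5, 0.5]
opening: 1.001
```

```bash
python3 - <<'E'
from h import *
plan([525,-212.5,139],np.radians(-61.5))
S=env.read_camera("scene");T=env.read_camera("top")
def crop(c,x,y,w,s): return cv2.resize(c["image"][y-w//2:y+w//2,x-w//2:x+w//2,::-1].copy(),(s,s),interpolation=cv2.INTER_CUBIC)
cv2.imwrite("pics/down.png",np.hstack([crop(S,200,290,100,400),crop(T,455,258,100,400)]))
E
```

```text
t 3.9 pos [ 525.9 -211.4  139. ] rot [-3.1415e+00 -3.0000e-04 -1.0723e+00] F [-0.8 -0.5  0.5] open 1.001 j6 0.57
shift [ 0.0017  0.0043 -0.0001] turn [-0.0001 -0.0002  0.0007]
```

View pics/down.png

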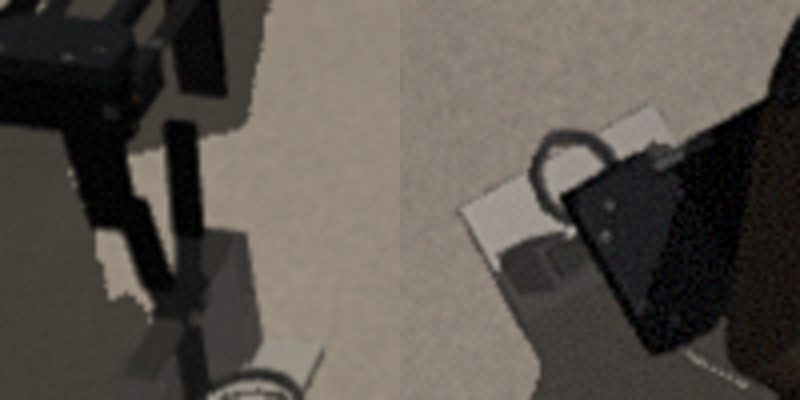

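```bash
python3 - <<'E'
from h import *
S=env.read_camera("scene");T=env.read_camera("top");p=env.state()["eef_pos"]
a=np.radians(28.5);X=np.array([np.cos(a),np.sin(a),0]);Y=np.array([-X[1],X[0],0]);Z=np.array([0,0,1])
f=lambda c,P:((proj(c,P)-([150,240] if c is S else [405,208]))*4).round(0).tolist()
for s in(-1,1):
  print("tips in/out,x-/x+",f(S,[p+s*y*Y+x*X-8*Z for y in(47.5,59.5) for x in(-10,10)]))
print("handles z150/z170 outer", f(S,[p*[1,1,0]+z*Z+s*29*Y for z in(150,170) for s in(-1,1)]))
for k,c in(("scene",S),("top",T)): cv2.imwrite(f"pics/{k}1.png",c["image"][:,:,::-1])
E
```

```text
tips in/out,x-/x+ [[110.0, 288.0], [152.0, 294.0], [99.0, 306.0], [141.0, 312.0]]
tips in/out,x-/x+ [[191.0, 156.0], [230.0, 161.0], [200.0, 141.0], [239.0, 146.0]]
handles z150/z170 outer [[141.0, 232.0], [191.0, 152.0], [134.0, 197.0], [185.0, 118.0]]
```

```bash
python3 - <<'E'
import cv2,numpy as np
a=cv2.imread("pics/scene1.png")[215:335,130:290];b=cv2.imread("pics/top1.png")[198:318,395:515]
a=cv2.convertScaleAbs(cv2.resize(a,None,fx=3.3,fy=3.3,interpolation=2),alpha=2.2,beta=10)
b=cv2.convertScaleAbs(cv2.resize(b,None,fx=2.2,fy=3.3,interpolation=2),alpha=2.2,beta=10)
cv2.imwrite("pics/v6.png",np.hstack([a,b]))
E
```

```text
(no output)
```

View pics/v6.png

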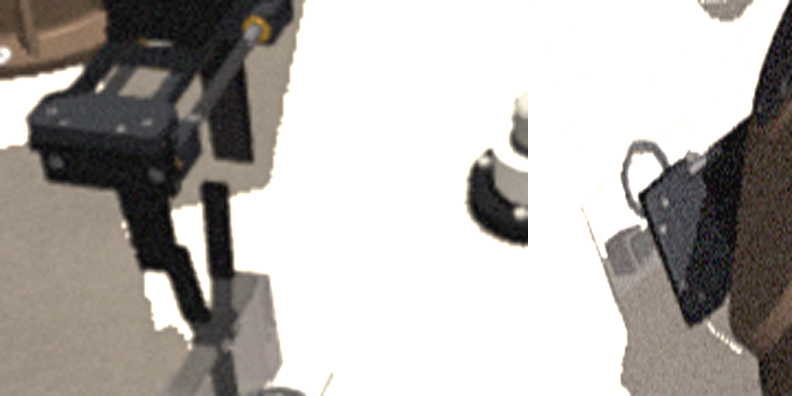

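Request:
{"api": "send_rows", "payload": {
  "moves": [
    [[0.002,0.004,0,0,0,0],[0.002,0.004,0,0,0,0],[0.002,0.004,0,0,0,0],[0.002,0.004,0,0,0,0],[0.002,0.004,0,0,0,0],[0.002,0.004,0,0,0,0]]
  ],
  "grip": 0.05
}}

```text
t: 4.7
eef_pos: [525.0, -212.5, 138.8]
tcp_rot: [-3.142, -0.0, -1.072]
ft_force: [0.1, -0.8, -0.1]
opening: 0.636
```

```bash
python3 - <<'E'
from h import *
plan([525,-212.5,139],np.radians(-61.5))
S=env.read_camera("scene");print(env.state()["opening"])
a=S["image"][205:355,130:290,::-1].copy()
cv2.imwrite("pics/v7.png",cv2.convertScaleAbs(cv2.resize(a,None,fx=3.8,fy=3.8,interpolation=2),alpha=2.2,beta=10))
E
```

```text
t 4.7 pos [ 525.  -212.5  138.8] rot [-3.1416e+00 -1.0000e-04 -1.0723e+00] F [ 0.1 -0.8 -0.1] open 0.636 j6 0.57
shift [ 0.      0.0001 -0.0006] turn [-0.     -0.0001  0.0007]
0.5919932858667639
```

View pics/v7.png

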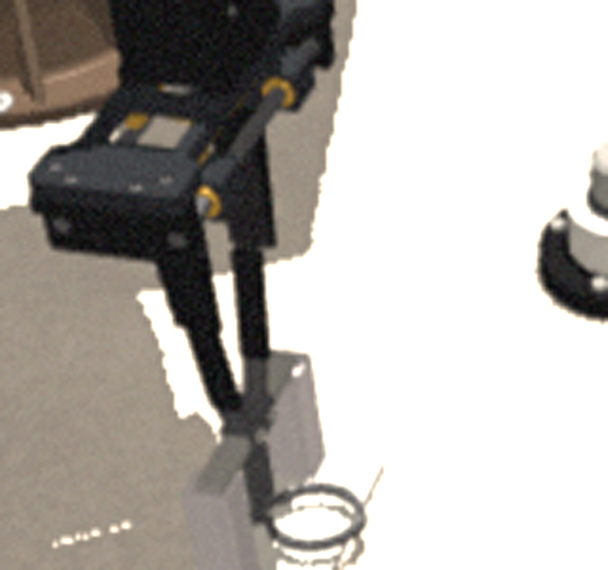

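The picture disagrees with the reported height. The fingertips appear at about z=170, by the handle tops, and not at 131. I'll open again, then lower 30 mm, which is clear under either reading, and look again.

Request:
{"api": "send_rows", "payload": {
  "moves": [
    [[0,0,0,0,0,0],[0,0,0,0,0,0],[0,0,0,0,0,0],[0,0,0,0,0,0],[0,0,0,0,0,0],[0,0,0.02,0,0,0],[0,0,0.04,0,0,0],[0,0,0.06,0,0,0],[0,0,0.08,0,0,0],[0,0,0.1,0,0,0],[0,0,0.1,0,0,0],[0,0,0.1,0,0,0]]
  ],
  "grip": -1
}}

```text
t: 5.75
eef_pos: [524.9, -212.4, 108.4]
tcp_rot: [3.141, 0.001, -1.072]
ft_force: [0.2, 0.2, 0.2]
opening: 1.0
```

```bash
python3 - <<'E'
from h import *
plan([525,-212.5,109],np.radians(-61.5))
S=env.read_camera("scene");T=env.read_camera("top");print(env.state()["opening"])
g=lambda a:cv2.convertScaleAbs(cv2.resize(a[:,:,::-1].copy(),None,fx=3.8,fy=3.8,interpolation=2),alpha=2.2,beta=10)
cv2.imwrite("pics/v8.png",np.hstack([g(S["image"][215:365,140:245]),g(T["image"][185:335,405:510])]))
E
```

```text
t 5.75 pos [ 524.9 -212.4  108.4] rot [ 3.1411e+00  6.0000e-04 -1.0724e+00] F [0.2 0.2 0.2] open 1.0 j6 0.57
shift [ 0.0004 -0.0003 -0.0021] turn [0.0003 0.0004 0.0006]
1.0005283526294548
```

View pics/v8.png

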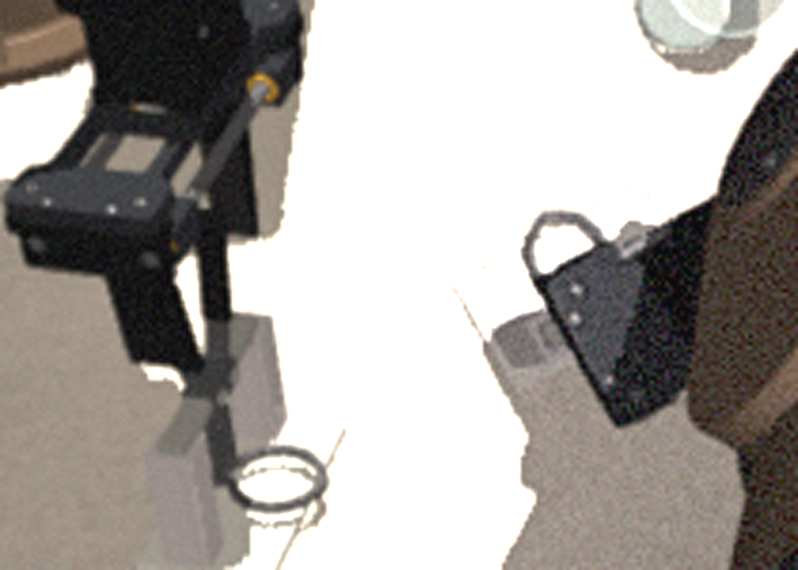

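Now the fingers straddle the handles: near tip at image (183,310), far tip at (204,277). This matches tips at about z=137, so the real tool sits roughly 37 mm above the reported height. I'll lower 6 mm more and squeeze.

Request:
{"api": "send_rows", "payload": {
  "moves": [
    [[0,0,0.01,0,0,0],[0,0,0.02,0,0,0],[0,0,0.02,0,0,0]]
  ]
}}

```text
t: 6.1
eef_pos: [524.8, -212.4, 102.4]
tcp_rot: [3.141, 0.0, -1.072]
ft_force: [0.1, -0.2, -0.2]
opening: 1.001
```

Request:
{"api": "send_rows", "payload": {
  "moves": [
    [[0,0,0,0,0,0],[0,0,0,0,0,0],[0,0,0,0,0,0],[0,0,0,0,0,0],[0,0,0,0,0,0],[0,0,0,0,0,0],[0,0,0,0,0,0],[0,0,0,0,0,0],[0,0,0,0,0,0],[0,0,0,0,0,0],[0,0,0,0,0,0],[0,0,0,0,0,0]]
  ],
  "grip": 1
}}

```text
t: 7.1
eef_pos: [525.3, -212.3, 104.0]
tcp_rot: [-3.141, -0.001, -1.072]
ft_force: [-1.0, 3.9, 13.5]
opening: 0.35
```

```bash
python3 - <<'E'
from h import *
plan([525,-212.5,103],np.radians(-61.5))
E
```

```text
t 7.1 pos [ 525.3 -212.3  104. ] rot [-3.1407e+00 -9.0000e-04 -1.0722e+00] F [-1.   3.9 13.5] open 0.35 j6 0.57
shift [0.0001 0.0011 0.0035] turn [-0.0006 -0.0006  0.0007]
```

Squeezed to 0.35, which is 33 mm against 34 mm expected. I'll lift straight up.

Request:
{"api": "send_rows", "payload": {
  "moves": [
    [[0,0,-0.01,0,0,0],[0,0,-0.02,0,0,0],[0,0,-0.03,0,0,0],[0,0,-0.05,0,0,0],[0,0,-0.08,0,0,0],[0,0,-0.13,0,0,0],[0,0,-0.19,0,0,0],[0,0,-0.25,0,0,0],[0,0,-0.31,0,0,0],[0,0,-0.37,0,0,0],[0,0,-0.4,0,0,0],[0,0,-0.4,0,0,0]]
  ]
}}

```text
t: 8.1
eef_pos: [525.6, -212.8, 225.1]
tcp_rot: [-3.14, -0.003, -1.072]
ft_force: [-0.0, 0.4, -1.7]
opening: 0.351
```

```bash
python3 - <<'E'
from h import *
plan([527.0,251.5,225],np.radians(-61.5))
S=env.read_camera("scene");T=env.read_camera("top")
g=lambda a:cv2.convertScaleAbs(cv2.resize(a[:,:,::-1].copy(),None,fx=3.6,fy=3.6,interpolation=2),alpha=2.,beta=10)
cv2.imwrite("pics/v9.png",np.hstack([g(S["image"][200:360,140:250]),g(T["image"][185:345,405:515])]))
plan([527.0,251.5,225],np.radians(-61.5))
E
```

```text
t 8.1 pos [ 525.6 -212.8  225.1] rot [-3.1396 -0.0032 -1.0723] F [-0.   0.4 -1.7] open 0.351 j6 0.57
shift [-1.3573 -0.7439 -0.0025] turn [-0.0013 -0.002   0.0007]
t 8.2 pos [ 524.7 -212.4  222.5] rot [ 3.1414e+00  1.0000e-04 -1.0724e+00] F [ 0.2  0.8 -1.9] open 0.349 j6 0.57
shift [-1.3546 -0.7458 -0.0083] turn [0.0001 0.0001 0.0006]
```

View pics/v9.png

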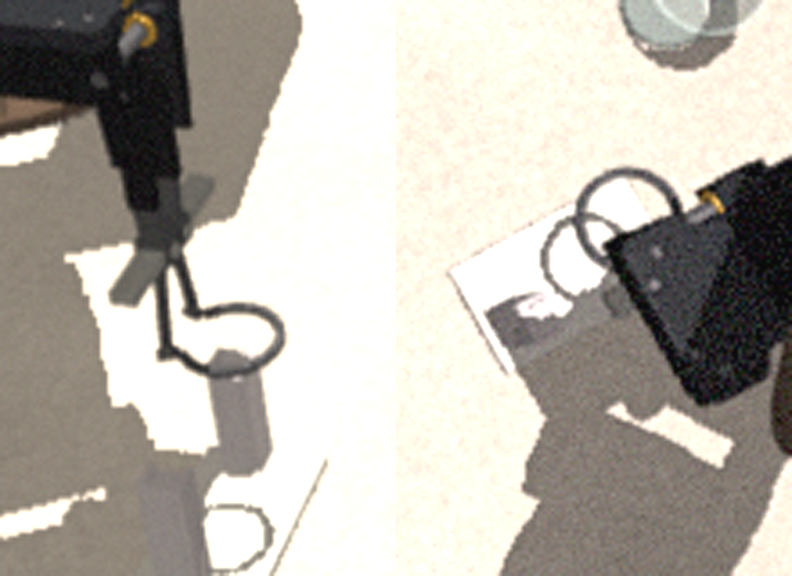

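The pliers are lifted with 1.9 N of weight, and the ring shows spread in both views. Now I'll carry it to above the bare pump.

Request:
{"api": "send_rows", "payload": {
  "moves": [
    [[-0.03,-0.017,0,0,0,0],[-0.09,-0.05,0,0,0,0],[-0.17,-0.094,0,0,0,0],[-0.26,-0.143,0,0,0,0],[-0.36,-0.198,0,0,0,0],[-0.46,-0.253,0,0,0,0],[-0.56,-0.308,0,0,0,0],[-0.66,-0.363,0,0,0,0],[-0.76,-0.418,0,0,0,0],[-0.84,-0.462,0,0,0,0],[-0.88,-0.484,0,0,0,0],[-0.9,-0.495,0,0,0,0]]
  ]
}}

```text
t: 9.2
eef_pos: [525.4, 98.2, 221.8]
tcp_rot: [3.14, 0.001, -1.07]
ft_force: [-0.1, -0.1, -2.0]
opening: 0.347
```

Request:
{"api": "send_rows", "payload": {
  "moves": [
    [[-0.02,-0.01,0,0,0,0],[-0.07,-0.04,0,0,0,0],[-0.15,-0.083,0,0,0,0],[-0.24,-0.13,0,0,0,0],[-0.33,-0.182,0,0,0,0],[-0.4,-0.22,0,0,0,0],[-0.44,-0.242,0,0,0,0],[-0.455,-0.251,0,0,0,0],[-0.455,-0.251,0,0,0,0],[-0.455,-0.251,0,0,0,0],[-0.455,-0.251,0,0,0,0]]
  ]
}}

```text
t: 10.12
eef_pos: [527.3, 250.3, 222.7]
tcp_rot: [3.141, -0.0, -1.074]
ft_force: [-0.5, -0.4, -3.0]
opening: 0.346
```

```bash
python3 - <<'E'
from h import *
plan([527.0,251.5,185],np.radians(-61.5))
S=env.read_camera("scene");T=env.read_camera("top")
plan([527.0,251.5,185],np.radians(-61.5))
np.savez("p10.npz",S=S["image"],T=T["image"])
g=lambda a:cv2.convertScaleAbs(cv2.resize(a[:,:,::-1].copy(),None,fx=4,fy=4,interpolation=2),alpha=1.8,beta=10)
print(proj(S,[550,264,140]),proj(T,[550,264,140]))
cv2.imwrite("pics/v10.png",np.hstack([g(S["image"][160:290,310:410]),g(T["image"][180:310,165:265])]))
E
```

```text
t 10.12 pos [527.3 250.3 222.7] rot [ 3.1412e+00 -3.0000e-04 -1.0735e+00] F [-0.5 -0.4 -3. ] open 0.346 j6 1.4
shift [-0.0042 -0.001   0.1257] turn [ 0.0003 -0.0002 -0.0001]
t 10.22 pos [527.4 250.4 222.9] rot [ 3.1416e+00 -2.0000e-04 -1.0737e+00] F [-0.  -0.2 -2.4] open 0.347 j6 1.4
shift [-0.0038 -0.0004  0.1263] turn [ 0.     -0.0001 -0.0002]
[[359.23015098 195.15564091]] [[215.25969845 241.59716562]]
```

View pics/v10.png

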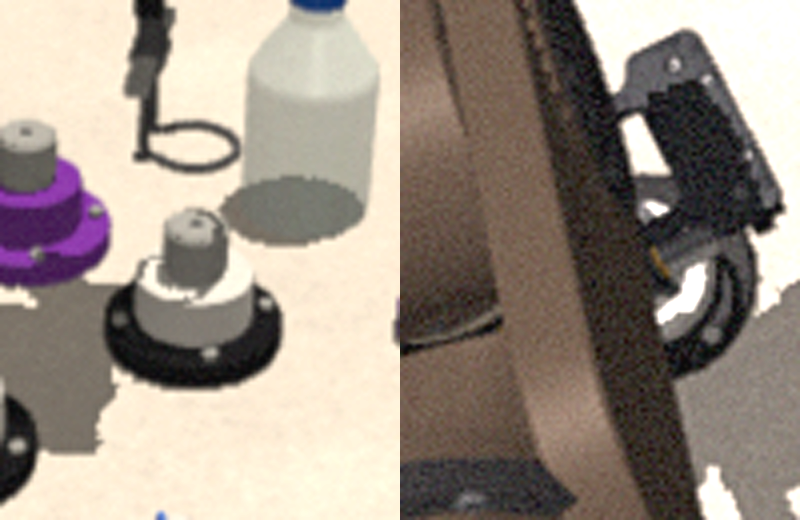

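```bash
cat > fit.py <<'E'
from h import *
from scipy.ndimage import map_coordinates
from scipy.optimize import minimize
A=np.radians(28.5);XX=np.array([np.cos(A),np.sin(A),0]);YY=np.array([-XX[1],XX[0],0])
def fit(c,z,x0,gap=60,free=False):
    g=cv2.GaussianBlur(cv2.cvtColor(c["image"],cv2.COLOR_RGB2GRAY),(0,0),.7).astype(float)
    th=np.radians(np.arange(-180+gap,180-gap,3))
    def f(p):
        zz=p[2] if free else z
        v=0
        for r in(23.8,25,26.2):
            q=proj(c,np.array([p[0],p[1],zz])+r*(np.cos(th)[:,None]*XX+np.sin(th)[:,None]*YY))
            v+=map_coordinates(g,[q[:,1],q[:,0]],order=1).mean()
        return v/3
    best=None
    n=np.arange(-12,13,2)
    s=min(((f([x0[0]+a,x0[1]+b,z]),a,b) for a in n for b in n))
    p=[x0[0]+s[1],x0[1]+s[2]]+([z] if free else [])
    r=minimize(f,p,method="Nelder-Mead",options=dict(xatol=.05,fatol=.01,initial_simplex=[p]+[list(np.array(p)+np.eye(len(p))[i]*2) for i in range(len(p))]))
    return r.x.round(1),round(r.fun,1)
E
python3 - <<'E'
from fit import *
S=env.read_camera("scene");s=env.state();print(s["eef_pos"])
zr=20+s["eef_pos"][2]-104
for z in(zr-3,zr,zr+3): print(z,fit(S,z,s["eef_pos"][:2]+27*XX[:2]))
print("free",fit(S,zr,s["eef_pos"][:2]+27*XX[:2],free=True))
print("expected",s["eef_pos"][:2]+27*XX[:2],"stub",at_z(S,(359.1,216.0),84))
# stub top: bright ellipse fit, chamfered top radius unknown
g=cv2.cvtColor(S["image"],cv2.COLOR_RGB2GRAY)[200:240,340:380]
print(g[8:26,6:34])
E
```

```text
[527.42189208 250.61076084 222.94105362]
135.941053616245 (array([546.2, 264. ]), np.float64(59.9))
138.941053616245 (array([549.1, 259.8]), np.float64(59.9))
141.941053616245 (array([552. , 255.6]), np.float64(59.9))
free (array([543.8, 267.4, 133.6]), np.float64(59.9))
expected [551.14995412 263.49404737] stub [552.45373473 263.05659719  84.        ]
[[130 130 130 129 130 129 129 128 130 130 130 129 131 131 132 130 131 129
  129 127 118 112  81  58  56  55  56  58]
 [131 129 129 128 128 129 129 132 132 131 130 130 131 132 133 131 131 131
  131 127  83  65  59  59  56  57  57  59]
 [129 129 129 130 127 128 130 132 131 131 131 130 131 132 132 131 132 131
  132 117  75  60  57  57  57  58  57  59]
 [129 130 132 130 130 129 130 131 132 130 122 119 119 119 121 125 128 129
  116  78  59  58  58  57  57  55  57  58]
 [130 130 130 130 130 129 128 127 126 121 100  92  92  82  82 102 111 119
   95  65  57  57  57  58  58  57  58  60]
 [129 132 130 131 130 129 124 112 110 102  98  99  97  75  66  69  60  89
  107  78  60  57  57  58  58  57  59  59]
 [132 130 130 131 129 122 112 101  99 100  
[... 661 characters left out ...]
131 130 131 130 106  61  43  51  62  71  77  79  81  81  72  79  77  55
   46  43  51 102 128 132 129 126  98  88]
 [130 129 131 130  99  55  40  45  45  52  55  60  61  61  62  60  54  45
   44  45  54 108 128 131 130 131 129 128]
 [129 129 132 134  99  57  43  45  46  45  45  47  47  47  48  49  45  43
   45  44  57 124 132 130 127 128 129 128]
 [130 123 121 119  88  51  43  45  44  44  46  46  46  48  47  45  47  45
   45  45  57 126 134 134 129 129 129 129]
 [115 102  96  93  71  47  44  42  46  46  47  46  46  46  48  46  45  44
   45  42  60 126 135 136 134 130 129 129]
 [ 74 122 134 120  88  54  44  42  44  46  47  46  46  45  48  48  47  47
   45  46  62 126 135 135 135 135 130 130]]
```

```bash
python3 - <<'E'
from fit import *
S=env.read_camera("scene");T=env.read_camera("top")
v=cv2.imread("pics/v9.png")[:,:,::-1]
def mk(c,crop,x,y):
    im=np.full((480,640,3),200,np.uint8);im[y:y+160,x:x+110]=cv2.resize(crop,(110,160),interpolation=cv2.INTER_AREA);return dict(c,image=im)
S9=mk(S,v[:,:396],140,200);T9=mk(T,v[:,396:],405,185)
p=np.array([524.7,-212.4,222.5]);e=p[:2]+27*XX[:2]
for z in(135.5,138.5,141.5):
    for n,c,g in(("S",S9,60),("T",T9,95)):
        r,f=fit(c,z,e,g);d=r-p[:2];print(z,n,r,f,"X,Y off",(d@XX[:2]).round(1),(d@YY[:2]).round(1))
a=cv2.imread("pics/top0.png",0).astype(float);b=cv2.imread("pics/scene0.png",0).astype(float)
def hole(i,x,y):
    w=i[y-2:y+3,x-2:x+3];w=np.clip(np.median(i[y-5:y+6,x-5:x+6])-w,0,None);w[w<8]=0
    Yg,Xg=np.mgrid[y-2:y+3,x-2:x+3];return (w*Xg).sum()/w.sum(),(w*Yg).sum()/w.sum()
# stub top disc in top image
ht=hole(a,221,246);hs=hole(b,359,216);print("holes",ht,hs,at_z(T,ht,84)[:2].round(1),at_z(S,hs,84)[:2].round(1))
m=a[230:262,205:240].astype(int);print(m[4:28,4:30])
E
```

```text
135.5 S [ 541.8 -198.7] 114.3 X,Y off 21.6 3.9
135.5 T [ 546.5 -202. ] 125.8 X,Y off 24.1 -1.3
138.5 S [ 544.7 -200.9] 114.3 X,Y off 23.1 0.6
138.5 T [ 546.  -201.1] 125.7 X,Y off 24.1 -0.2
141.5 S [ 547.7 -203. ] 114.3 X,Y off 24.7 -2.7
141.5 T [ 545.6 -200.1] 125.7 X,Y off 24.2 0.8
holes (np.float64(220.34146341463415), np.float64(245.3451219512195)) (np.float64(358.6212121212121), np.float64(215.38888888888889)) [549.1 265.4] [549.9 264.5]
[[123 119 111  88 118 143 146 145 142 143 147 147 142 145 149 143 141 146
  143 143 143 144 144 145 147 138]
 [114 121 118 118 145 145 141 143 142 135 133 130 132 130 135 140 146 142
  142 145 145 144 143 142 146 145]
 [ 89 108 130 144 144 143 142 132 121 104 100  90  88  87 105 116 131 144
  141 147 143 144 139 142 141 144]
 [ 61 112 146 145 146 143 128  95  84  87  99 104  94  91  89  82  84 114
  130 143 144 143 146 143 145 145]
 [ 96 139 143 141 134 120  95  91 102 118 121 118 120 119 115 106  84  71
   76 109 133 148 145 145 144 142]
 [123 146 146 134 111  88 104 113 120 120 115 119 119 116 124 120 118  94
   57  57  79 127 135 147 146 142]
[... 1263 characters left out ...]
24 120 108
   84  64  42  27  38  49  54  57]
 [144 148 145 137 106  76  96 117 121 122 119 118 119 119 121 118 111  85
   62  47  33  30  47  57  54  57]
 [146 145 146 142 137  92  84  94 107 113 114 114 118 114 110 102  81  61
   52  36  32  39  50  53  66  94]
 [146 148 139 144 146 135 110  83  77  80  84  94  85  86  75  64  56  41
   28  27  39  48  52  76 110 149]
 [150 148 143 143 146 144 144 125  97  81  60  60  61  56  51  42  37  34
   40  44  49  57  73 112 146 148]
 [136 149 144 141 146 146 147 144 143 119  88  72  47  40  34  28  37  42
   51  55  59  69 113 145 150 144]
 [ 97 142 146 146 139 146 147 146 146 148 144 136  95  80  49  45  57  56
   52  70  94 110 147 146 143 149]]
```

```bash
python3 -c "
from h import *
plan([528.4,254.1,179],np.radians(-61.5))"
```

```text
t 10.37 pos [527.4 251.  222.9] rot [-3.1414e+00 -1.0000e-04 -1.0732e+00] F [-0.2 -0.1 -2.2] open 0.349 j6 1.4
shift [-0.0075 -0.008   0.1464] turn [-0.0001 -0.0001  0.0001]
```

Request:
{"api": "send_rows", "payload": {
  "moves": [
    [[-0.004,-0.004,0.01,0,0,0],[-0.008,-0.008,0.03,0,0,0],[-0.008,-0.008,0.06,0,0,0],[-0.008,-0.008,0.09,0,0,0],[-0.008,-0.008,0.115,0,0,0],[-0.008,-0.008,0.135,0,0,0],[-0.008,-0.008,0.143,0,0,0],[-0.008,-0.008,0.146,0,0,0],[-0.008,-0.008,0.146,0,0,0],[-0.008,-0.008,0.146,0,0,0],[-0.008,-0.008,0.146,0,0,0]]
  ]
}}

```text
t: 11.28
eef_pos: [528.4, 254.9, 179.4]
tcp_rot: [-3.141, -0.0, -1.072]
ft_force: [0.1, -0.1, -3.1]
opening: 0.343
```

```bash
python3 - <<'E'
from fit import *
S=env.read_camera("scene");s=env.state();p=s["eef_pos"];plan([528.4,254.1,179],np.radians(-61.5))
zr=20+p[2]-104
for z in(zr-3,zr,zr+3):
    for g in(50,75):
        r,f=fit(S,z,p[:2]+24*XX[:2],g);d=r-p[:2];print(round(z,1),g,r,f,"X,Y off",(d@XX[:2]).round(1),(d@YY[:2]).round(1))
print(s["ft_force"])
im=S["image"].copy()
cv2.imwrite("pics/v11.png",cv2.convertScaleAbs(cv2.resize(im[180:260,320:400,::-1].copy(),None,fx=7,fy=7,interpolation=2),alpha=1.6,beta=0))
E
```

```text
t 11.33 pos [528.3 254.9 179.4] rot [-3.1409e+00 -2.0000e-04 -1.0723e+00] F [ 0.6  0.6 -2.7] open 0.347 j6 1.41
shift [0.0023 0.001  0.0013] turn [-0.0004 -0.0001  0.0007]
92.4 50 [547.7 268.5] 51.4 X,Y off 23.5 2.7
92.4 75 [548.1 268.7] 50.4 X,Y off 24.0 2.7
95.4 50 [550.6 264.6] 51.4 X,Y off 24.2 -2.1
95.4 75 [550.9 264.7] 50.4 X,Y off 24.5 -2.1
98.4 50 [553.4 260.6] 51.4 X,Y off 24.8 -6.9
98.4 75 [553.6 260.6] 50.5 X,Y off 25.0 -7.0
[ 0.56423913  0.62082437 -2.7456083 ]
```

View pics/v11.png

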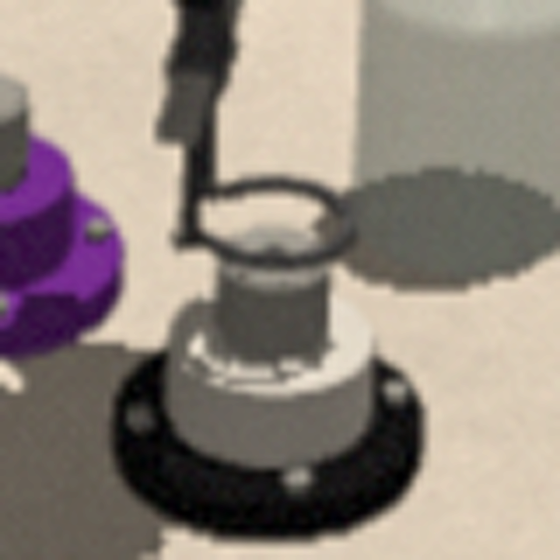

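Ring and stub agree laterally within about 1 mm in the view: the fit gives ring (550.6,264.6), stub (549.9,264.5). I'll trim slightly and descend in small steps, watching the force.

Request:
{"api": "send_rows", "payload": {
  "moves": [
    [[0.002,0.001,0.01,0,0,0],[0.002,0.001,0.02,0,0,0],[0.002,0.001,0.03,0,0,0],[0.002,0.001,0.04,0,0,0],[0.002,0.001,0.048,0,0,0],[0.002,0.001,0.054,0,0,0],[0.002,0.001,0.06,0,0,0],[0.002,0.001,0.06,0,0,0],[0.002,0.001,0.06,0,0,0]]
  ]
}}

```text
t: 12.08
eef_pos: [528.2, 254.1, 160.9]
tcp_rot: [3.141, -0.0, -1.072]
ft_force: [0.0, -0.1, -2.4]
opening: 0.344
```

```bash
python3 - <<'E'
from fit import *
S=env.read_camera("scene");s=env.state();p=s["eef_pos"];plan([528.4,254.1,164],np.radians(-61.5))
zr=20+p[2]-104;print(s["moment"].round(2))
for z in(zr-2,zr):
        r,f=fit(S,z,p[:2]+24*XX[:2],75);d=r-p[:2];print(round(z,1),r,f,"X,Y off",(d@XX[:2]).round(1),(d@YY[:2]).round(1))
E
```

```text
t 12.13 pos [528.3 254.1 161. ] rot [-3.1415e+00 -1.0000e-04 -1.0723e+00] F [ 0.6 -0.5 -2.2] open 0.346 j6 1.41
shift [ 0.0004 -0.0003 -0.0098] turn [-0.0001 -0.0001  0.0007]
[0.02 0.03 0.02]
75.0 [548.3 268. ] 58.3 X,Y off 24.2 2.6
77.0 [550.1 265.4] 58.3 X,Y off 24.6 -0.5
```

The ring is now below the stub's end (z about 77) with no contact force. I'll continue down slowly.

Request:
{"api": "send_rows", "payload": {
  "moves": [
    [[0,0,0.008,0,0,0],[0,0,0.016,0,0,0],[0,0,0.024,0,0,0],[0,0,0.032,0,0,0],[0,0,0.04,0,0,0],[0,0,0.048,0,0,0],[0,0,0.056,0,0,0],[0,0,0.062,0,0,0],[0,0,0.066,0,0,0],[0,0,0.067,0,0,0],[0,0,0.067,0,0,0],[0,0,0.067,0,0,0]]
  ]
}}

```text
t: 13.13
eef_pos: [528.2, 254.2, 141.0]
tcp_rot: [-3.141, -0.0, -1.072]
ft_force: [0.1, 0.1, -3.4]
opening: 0.349
```

```bash
python3 - <<'E'
from fit import *
S=env.read_camera("scene");s=env.state();p=s["eef_pos"];plan([528.4,254.1,137.5],np.radians(-61.5))
zr=20+p[2]-104;print(s["moment"].round(2))
for z in(zr-2,zr):
        r,f=fit(S,z,p[:2]+24*XX[:2],75);d=r-p[:2];print(round(z,1),r,f,"X,Y off",(d@XX[:2]).round(1),(d@YY[:2]).round(1))
E
```

```text
t 13.18 pos [528.3 254.1 141. ] rot [-3.1415e+00 -1.0000e-04 -1.0723e+00] F [ 0.  -0.8 -3. ] open 0.339 j6 1.41
shift [ 0.0002 -0.0004  0.0116] turn [-0.0001 -0.0001  0.0007]
[-0.02 -0.04 -0.  ]
55.0 [547.4 262.3] 51.1 X,Y off 20.7 -1.9
57.0 [549.2 259.9] 51.2 X,Y off 21.2 -4.9
```

Request:
{"api": "send_rows", "payload": {
  "moves": [
    [[0,0,0.003,0,0,0],[0,0,0.006,0,0,0],[0,0,0.009,0,0,0],[0,0,0.0115,0,0,0],[0,0,0.0115,0,0,0],[0,0,0.0115,0,0,0]]
  ]
}}

```text
t: 13.68
eef_pos: [528.2, 254.1, 137.4]
tcp_rot: [3.142, -0.0, -1.072]
ft_force: [-1.2, 0.3, -2.1]
opening: 0.348
```

```bash
python3 - <<'E'
from fit import *
S=env.read_camera("scene");plan([528.4,254.1,137.5],np.radians(-61.5));np.savez("p12.npz",S=S["image"])
cv2.imwrite("pics/v12.png",cv2.convertScaleAbs(cv2.resize(S["image"][175:255,320:400,::-1].copy(),None,fx=7,fy=7,interpolation=2),alpha=1.8,beta=15))
E
```

```text
t 13.73 pos [528.2 254.1 137.4] rot [ 3.1415e+00 -1.0000e-04 -1.0723e+00] F [-0.6 -0.2 -2.2] open 0.346 j6 1.41
shift [ 0.0004 -0.0005 -0.0003] turn [ 0.0001 -0.0001  0.0007]
```

View pics/v12.png

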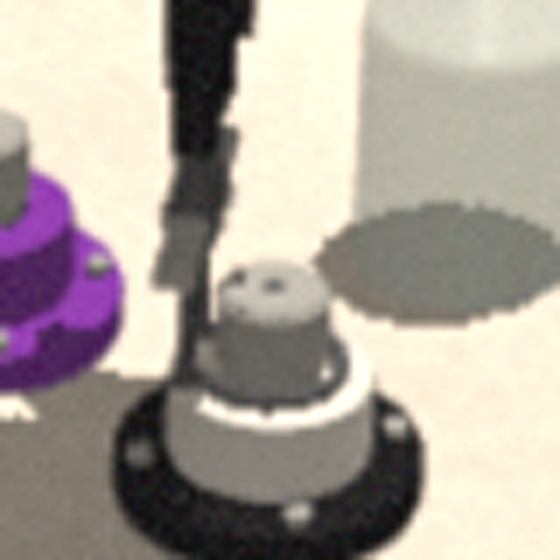

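The ring is around the stub just above the hub face, and the force is only the pliers' weight. I'll feel for the hub gently to fix the height.

Request:
{"api": "send_rows", "payload": {
  "moves": [
    [[0,0,0.003,0,0,0],[0,0,0.003,0,0,0],[0,0,0.003,0,0,0]]
  ]
}}

```text
t: 13.98
eef_pos: [528.2, 254.1, 136.5]
tcp_rot: [3.141, -0.0, -1.072]
ft_force: [1.3, -0.0, -2.9]
opening: 0.346
```

Request:
{"api": "send_rows", "payload": {
  "moves": [
    [[0,0,0.002,0,0,0],[0,0,0.002,0,0,0],[0,0,0.002,0,0,0]]
  ]
}}

```text
t: 14.23
eef_pos: [528.2, 254.1, 136.3]
tcp_rot: [-3.141, -0.0, -1.072]
ft_force: [-1.8, -2.2, 3.6]
opening: 0.347
```

Light contact (about 6 N) came at TCP z 136.3, where the geometry predicted about 136. I'll back up 1.5 mm to the groove's mid height.

Request:
{"api": "send_rows", "payload": {
  "moves": [
    [[0,0,-0.003,0,0,0],[0,0,-0.006,0,0,0],[0,0,-0.006,0,0,0],[0,0,-0.006,0,0,0],[0,0,-0.006,0,0,0],[0,0,-0.006,0,0,0]]
  ]
}}

```text
t: 14.73
eef_pos: [528.2, 254.1, 137.6]
tcp_rot: [3.141, -0.0, -1.072]
ft_force: [0.7, -0.7, -1.9]
opening: 0.349
```

```bash
python3 - <<'E'
from h import *
plan([528.2,254.1,137.8],np.radians(-61.5));env.read_camera("scene")
s=env.state();print(s["ft_force"].round(1),s["moment"].round(2),s["eef_pos"].round(1))
E
```

```text
t 14.73 pos [528.2 254.1 137.6] rot [ 3.1414e+00 -1.0000e-04 -1.0723e+00] F [ 0.7 -0.7 -1.9] open 0.349 j6 1.41
shift [ 0.0001 -0.     -0.0007] turn [ 0.0001 -0.      0.0007]
[ 0.7  0.5 -2.6] [-0.03 -0.02  0.02] [528.2 254.1 137.6]
```

```bash
python3 -c "
from cell import env
print(env.job_done())"
```

```text
the job is handed in; nothing more can be done
None
```

I squeezed the pliers to the stop, lifted them off the rest and carried them over. I then lowered the spread ring straight down over the stub of the bare black/white pump head. I handed the job in with the handles still gripped, at about 15 s.

**Last checks:**
- **Grip:** the opening was 0.349 (about 33 mm, against 34 mm expected fully squeezed). The force was only the pliers' weight (about 2 N down), with almost no moment and no side load.
- **Height:** I found it by touching the hub lightly (about 6 N) at TCP z 136.3, where the geometry predicted about 136. I then backed up to 137.6, which puts the ring's centre at about 53.3 mm against the groove's 53.5.
- **Position:** the last picture shows the ring around the stub just above the hub face. It was taken before the final touch and back-off.

**What disagreed:**
- **Finger height:** the pictures showed the fingertips about 37 mm higher than the reported TCP implied. I went by the pictures for the grasp, and the grip and ring height later agreed with that.
- **Sideways centring:** the top camera was blocked by the arm at the pump. The centring rests on the scene camera plus an earlier two-camera measurement, and is good to about 1–2 mm with 2.5 mm of clearance.
- **Final ring fit:** with the ring low on the stub, the last automatic fit was several millimetres off, apparently confused by the stub's shading. I didn't use it.

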